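Prove the tester, then hold it on the square test landing of a tilted board

ROBOT

A 6-joint arm with a two-finger parallel gripper is mounted at the origin on a cart in front of the work surface, level with it; the furniture and walls round the work are solid. World frame = base frame: x ahead of the robot, y to its left, z up, the work surface at z = 0. Lengths are in m, angles in rad, forces in N, time in s.
With the tool pointing down it reaches from about 0.275 to 0.75 m from the base axis. Payload 10.2 kg.
Tool frame: the origin (TCP) lies midway between the tips of the shut fingers; the grasp point (between the pads) lies 19 mm behind it (env.hold_point_z is the distance from the TCP to the grasp point, in m); z points along the fingers, y is the line along which they close (so a half turn about z gives the same grasp; the last joint's range is limited). The gripper opens to 85 mm and grips with 20 to 120 N. Pads are 22 mm wide; open, the fingers measure 114 mm over their backs; the gripper's body (76 mm by 85 mm) begins 54 mm behind the grasp point. The pads swing forward as they close: fully open they stand 13 mm farther back than shut.
Start: joints at [0.897, 0.313, 1.498, -0, 1.331, -0.223], TCP at [0.229, 0.473, 0.231] pointing down, gripper open.
Joint ranges: [-2.94, 2.94], [-0.97, 2.17], [0.19, 2.56], [-1.23, 4.37], [0.02, 3.11], [-2.88, 2.88]. Speed limits (rad/s): [2.39, 2.39, 3.01, 3.14, 3.14, 3.14].

INTERFACE

Orientations are given as a unit quaternion [x, y, z, w].
In Python, from bench import env, kinematics, monitor, eyes, job gives the robot as it stands. The module is installed in compiled form; this text tells all that it offers. Calls block until the motion is done:
- env.reach(position, orientation): joint-space move of the TCP to a pose.
- env.movel(position, velocity=0.15, frame=None, guard=None): straight line of the TCP; frame=None keeps the orientation; velocity is the mean speed in m/s. With guard (N) it stops when the force on the tool has changed by that much, and returns True; else False.
- env.set_joints(angles): joint-space move.
- env.release() and env.close_gripper(effort=None): open the fingers fully, or close them until they stop; effort is the grip in N (None keeps the last).
- env.hold(seconds).
- kinematics.ik(position, orientation): joint angles nearest the present ones, or None.
- monitor.sense(): the state.
- eyes.grab_frame(name): name is "scene" or "top"; returns a dict with "frame" (384x512x3 uint8, red, green, blue), "mtx" (3x3 intrinsics, pixels), "k1" (the pictures are not rectified: a ray, as slopes to the right and down, at radius r is drawn at 1 + k1 r^2 times it, then the intrinsics apply), "view" (4x4, takes a point from world to camera coordinates). Camera axes: x right, y down, z forward; pixel columns grow to the right and rows downward; lengths in m; the calibration is good to about 2 mm. A picture is of the moment at which its call begins. There is no depth.
A pose or a line that the arm cannot do raises env.MotionError and nothing moves.
- job.hand_in(): hands the job in; it is judged then, once.
The state is a dict: "clock": time; "joints": joint angles; "qvel": joint speeds; "joint_efforts": joint torques, N m; "position": TCP position; "ee_rot": TCP orientation; "contact_force": force on the tool from outside, world axes, zero at the start; "ft_torque": the same for the moment, N m; "finger_gap": opening from 0.0 (shut) to 1.0 (fully open); "gripper_force": force on a finger pad.
Only numpy, scipy, OpenCV 4.12 (cv2) and the standard library are available. Lean on these libraries where they do the work, as an engineer would, in place of code of your own. Each camera call takes 0.05 s, during which the arm holds its last target. There are 200 camera calls.

TASK

Lift the cordless tester out of its stand and prove it first: push its sprung tip straight down into the proving unit's socket, to the contact at the bottom, until the tip gives. Then set the tip on the square test landing (not a round one) of the circuit board in the tilting holder, with the tester square to the board's sloping face and pressed lightly, so that the sprung tip is about half way in and not driven home. Finish while still holding it there like that, and leave the holder's setting and the other things on the bench undisturbed.

Things in the scene. Friction and masses are not known exactly. Their poses are not given: they have to be found in the camera images.
- tester: Dark pen-shaped cordless tester, 156 mm, 85 g (+-35 %), tip down in its stand. Origin: end of the tip, sprung out; z up the handle. Along z (mm): brass tip 6 thick to 12; steel shaft 8 thick to 40; cone 11 to 20 thick to 56; round flange 29 across 58-62; handle 18 x 18 square, flats across x and y, 62-150; cap to 156. Grip two flats that face each other; the clip on +x is no obstacle.
- tester_tip (a point): The end of the tester's sprung plunger tip; it moves with the plunger, axes as the tester's.
- plunger (a joint): How far the sprung tip is pushed into the tester, m: 0 sprung out, 0.010 driven home (hard stop). The spring gives 1.0 N at first and 0.4 N more for each mm (3 N half way, 5 N at the stop).
- stand: Fixed stand: dark round foot 72 mm across, 11 high, with an upright aluminium sleeve 33 mm outside, 23 mm bore, rim 70 mm above the bench. Origin at the middle of the underside, z up. The tester's flange rests on the rim, its tip 12 mm above the bench; it draws straight up, 58 mm to clear. A raised shelf 280 mm high begins 0.67 m ahead of the robot base: swing in nearer than that.
- prover: Fixed proving unit: grey box 64 (x) x 80 (y) x 42 mm high with black rubber corners (1 mm higher), one round socket in the middle of its top. Origin at the middle of the underside, z up.
- socket (a point): Middle of the proving unit's socket mouth, level with the box's top, 42 mm above the bench. The bore is upright, 13 mm in diameter and 22 mm deep with a mouth chamfered by 4 mm; a brass contact lies at the bottom.
- holder: Fixed dark board holder, base 129 (x) x 215 (y) x 13 mm, two uprights at the ends of y, 87 mm high, black knobs outside. Origin: middle of the underside, z up, front -x. The clamp frame between them is tilted 6 to 24 degrees about a line along y 70 mm above the bench, front edge down; stiff friction (4 N m) keeps its angle.
- board: Green circuit board 110 (x) x 150 (y) x 3 mm clamped in the tilted frame. Origin: middle of its upper face, on the tilt line; z square out of it, x up the slope. Four tinned landings in a row near the lower front edge, x = -34 mm: round, 14 mm across, at y = -51, -17, +51; square, 14 x 14, at y = +17; white outlines. Parts up to 18 mm high stand behind, 25 mm or more from the square one's middle.
- square_pad (a point): The middle of the square landing, on the board's upper face; axes as the board's (z square out of it).
- drive: Flat black drive with a grey label, 70 x 100 x 9 mm; a bystander.
- large_tin: Round white flux tin with green lid, 50 mm across, 24 mm high; a bystander.
- small_tin: Round white flux tin with brass-coloured lid, 44 mm across, 24 mm high; a bystander.
- braid: Small flat blue braid dispenser, 40 x 46 x 10 mm; a bystander.
- screw_tray: Light flat screw tray, 55 x 110 x 11 mm; a bystander.
- spool: Solder spool with black flanges, 60 mm across, 46 mm high; a bystander.
- cooling_fan: Flat black blower fan, 70 x 72 x 10 mm; a bystander.

How it is judged:
By the outcome, as a careful person would: the job done as asked, in the order asked, and still so for the second after the job is handed in, while the arm keeps its last pose, push and grip.
It also fails if it takes over 48 s, if anything falls off the work surface, if the arm or the gripper's body presses on something with over 40 N, if the wrist force passes 120 N, or if a joint passes its speed limit or range.

## Working session

There is one attempt and no reset: what is moved stays moved. The work goes in short steps, each a Python script; the robot and the scene stay as the last script left them, time stands still between calls to the robot, and variables do not carry over. Pictures are saved under pics/ and viewed, at most 10 in all, crops included, and the job is handed in when it is done.

```bash
mkdir -p pics; ls
cat > h.py <<'E'
import numpy as np, cv2, json
from scipy.optimize import least_squares
from scipy.spatial.transform import Rotation as R
from bench import env, kinematics, monitor, eyes, job
def load(n):
    d=np.load(f'{n}.npz'); return {k:d[k] for k in d}
def proj(c,P):
    P=np.atleast_2d(P); q=P@c['view'][:3,:3].T+c['view'][:3,3]; s=q[:,:2]/q[:,2:]
    s=s*(1+float(c['k1'])*(s**2).sum(1,keepdims=True)); K=c['mtx']
    return np.c_[s[:,0]*K[0,0]+K[0,2], s[:,1]*K[1,1]+K[1,2]]
def at_z(c,uv,z):
    f=lambda p: proj(c,[p[0],p[1],z])[0]-uv
    return least_squares(f,[0.45,0.0]).x
E
python3 - <<'E'
from h import *
for n in('scene','top'):
    c=eyes.grab_frame(n); np.savez(n+'.npz',**c)
    cv2.imwrite(f'pics/{n}.png',cv2.resize(c['frame'][:,:,::-1],(800,600),interpolation=cv2.INTER_CUBIC))
    print(n,c['k1'],c['mtx'].tolist(),(-c['view'][:3,:3].T@c['view'][:3,3]).round(3),c['view'][:3,:3].round(2).tolist())
s=monitor.sense();print(s['clock'],s['ee_rot'],s['contact_force'],env.hold_point_z)
E
```

```text
pics
scene -0.013813653151350972 [[414.0656192787045, 0.0, 253.54548868232922], [0.0, 414.0656192787045, 190.5865532819324], [0.0, 0.0, 1.0]] [-0.168  0.868  0.589] [[-0.77, -0.64, -0.01], [-0.27, 0.35, -0.89], [0.58, -0.68, -0.45]]
top -0.08115579313633575 [[435.21617607230644, 0.0, 251.0551070583357], [0.0, 435.21617607230644, 192.10334202760308], [0.0, 0.0, 1.0]] [0.224 0.038 1.347] [[0.13, -0.99, -0.0], [-0.97, -0.12, -0.2], [0.2, 0.03, -0.98]]
0.1 [ 2.23495537e-01  9.74704801e-01 -4.87324739e-04 -2.42397672e-04] [ 0.05526658 -0.41576015  0.69792504] 0.0187
```

View pics/scene.png

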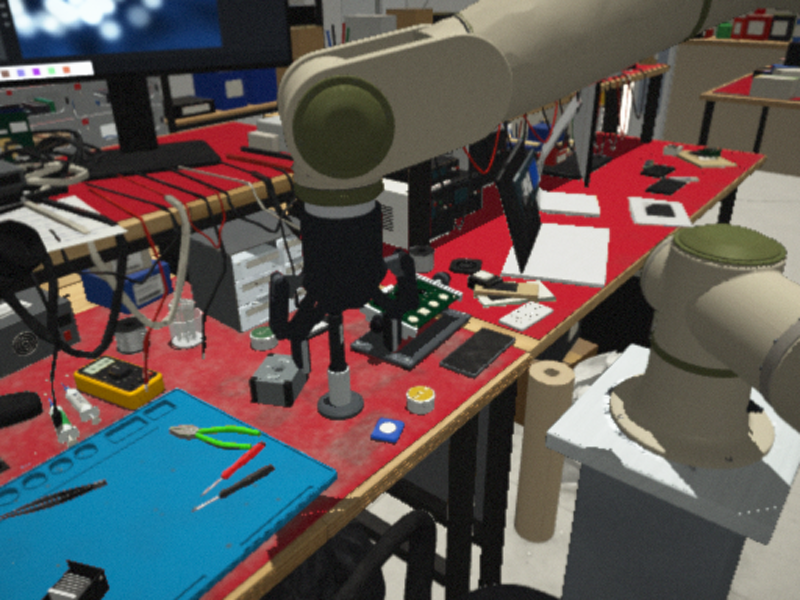

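View pics/top.png

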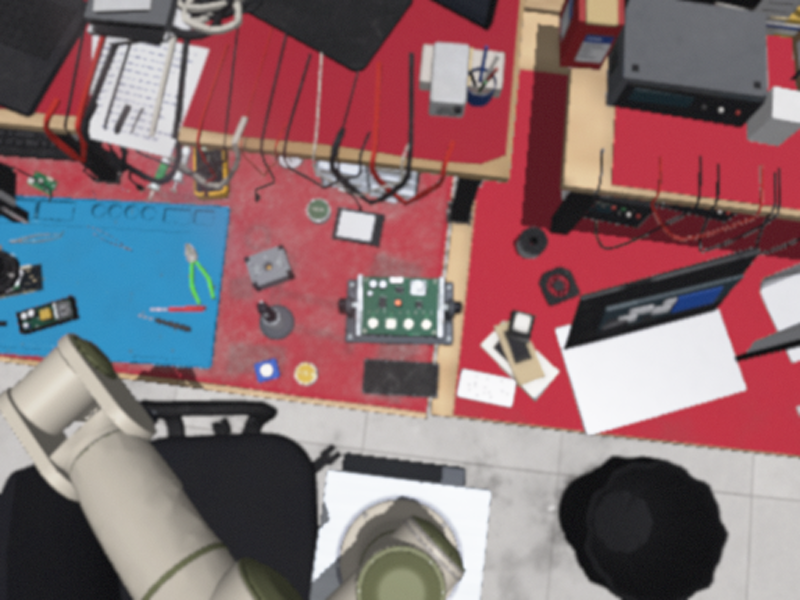

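The scene view shows the tester in its stand at about (338,395), with the prover at (278,380) and the board behind the gripper. In the top view the stand is at (275,320), the prover at (269,267) and the board at (400,305). Both need enlarging.

Run:
```python
from h import *
for n,(x0,y0,w,h,s) in {'top':(145,165,150,80,5.333),'scene':(150,160,160,120,5)}.items():
    f=load(n)['frame'][y0:y0+h,x0:x0+w,::-1]
    cv2.imwrite(f'pics/{n}_c.png',cv2.resize(f,None,fx=s,fy=s,interpolation=cv2.INTER_CUBIC))
```

```text
(no output)
```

View pics/top_c.png

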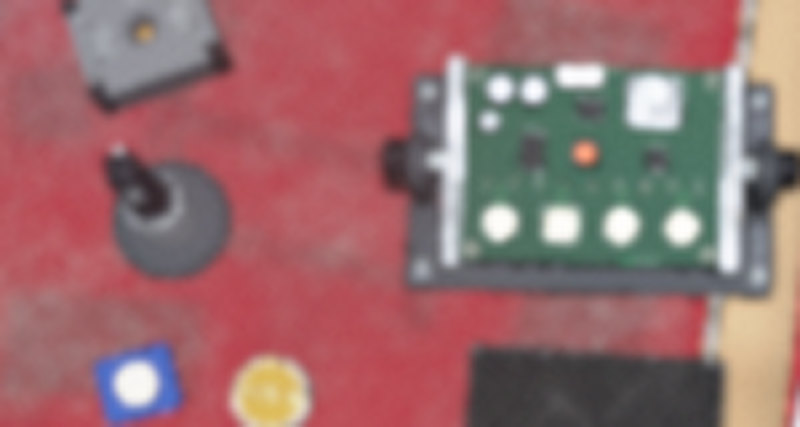

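View pics/scene_c.png

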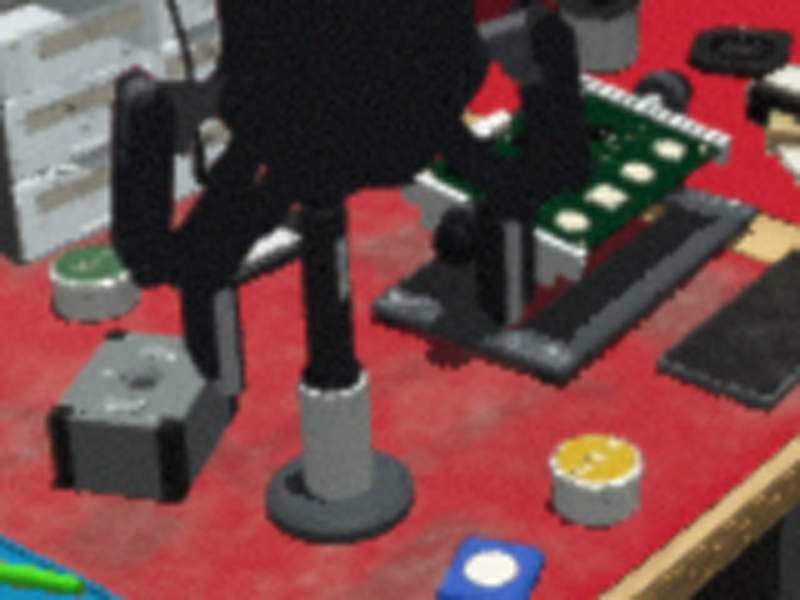

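The top crop shows the four landings at (499,223), (561,225: the square one), (621,225) and (682,227). The prover socket is at (145,33), the foot centre near (172,220) and the tester cap at (118,152). In the scene crop the gripper hides much of the board, so I'll lift the arm briefly for a clear view.

Run:
```python
from h import *
j=np.array(monitor.sense()['joints']); j[1]-=0.6
env.set_joints(j.tolist())
for n in('scene','top'):
    c=eyes.grab_frame(n); np.savez(n+'2.npz',**c)
fs=np.mean([eyes.grab_frame('scene')['frame'].astype(float) for _ in range(3)],0).astype(np.uint8)
x0,y0,w,h,s=150,145,160,118,5
cv2.imwrite('pics/scene2_c.png',cv2.resize(fs[y0:y0+h,x0:x0+w,::-1],None,fx=s,fy=s,interpolation=cv2.INTER_CUBIC))
s=monitor.sense();print(s['clock'],s['position'])
```

```text
1.5083 [0.16278418 0.389916   0.5137345 ]
```

View pics/scene2_c.png

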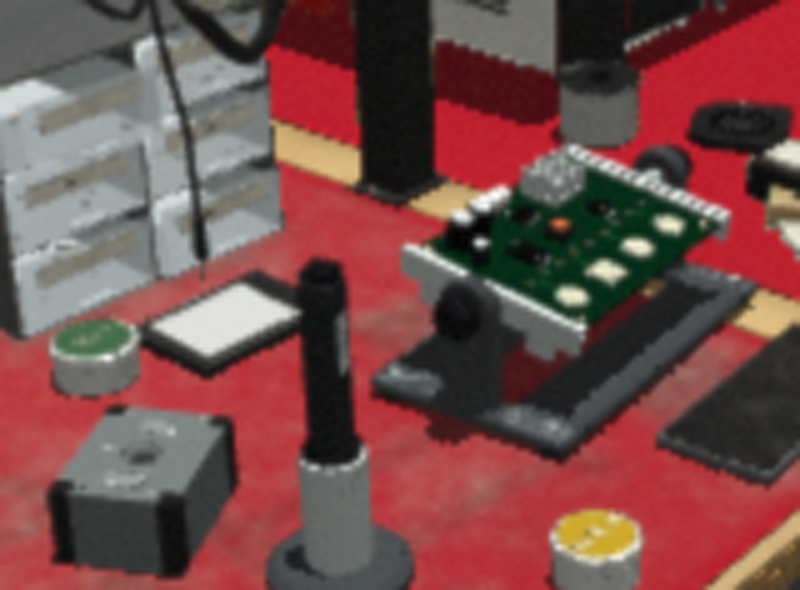

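The clear scene view shows the landings at (573,296), (606,271: the square one), (638,247) and (670,225). The socket is at (143,456), the tester cap at (322,265) and the rim at about (335,456). Next I need the tester's yaw.

Run:
```python
from h import *
a=load('scene2')['frame'][190:265,200:235,::-1]
b=load('top2')['frame'][185:222,160:195,::-1]
A=cv2.resize(a,None,fx=8,fy=8,interpolation=cv2.INTER_CUBIC);B=cv2.resize(b,None,fx=14,fy=14,interpolation=cv2.INTER_CUBIC)
o=np.zeros((600,800,3),np.uint8);o[:600,:280]=A;o[:518,300:790]=B
cv2.imwrite('pics/tester.png',np.clip(o.astype(float)*1.6,0,255).astype(np.uint8))

S,T=load('scene2'),load('top2')
us=lambda x,y:((x+.5)/5-.5+150,(y+.5)/5-.5+145)
ut=lambda x,y:((x+.5)/5.333-.5+145,(y+.5)/5.333-.5+165)
print('socket',at_z(S,us(143,456),.042),at_z(T,ut(145,33),.042))
print('cap',at_z(S,us(322,265),.168),at_z(T,ut(118,152),.168))
print('rim',at_z(S,us(335,456),.070)); print('foot',at_z(T,ut(173,219),.006), at_z(S,us(340,565),.011))
# holder: p=[x,y,yaw,tilt,L,b,d, dS(2)px? ]
land_s=[us(*p) for p in[(573,296),(606,271),(638,247),(670,225)]]
land_t=[ut(*p) for p in[(499,223),(561,225),(621,225),(682,227)]]
bar_s=[us(*p) for p in[(411,245),(583,324),(571,150),(729,213)]]
bar_t=[ut(*p) for p in[(456,57),(451,265),(735,66),(730,271)]]
base_t=[ut(*p) for p in[(414,75),(408,291),(774,82),(770,296)]]
base_s=[us(*p) for p in[(373,378),(560,446),(755,283)]]
def model(p):
    Rz=R.from_euler('z',p[2]); Rb=Rz*R.from_euler('y',-p[3]); o=np.array([p[0],p[1],.07])
    ld=o+Rb.apply([[-.034,y,0] for y in(.051,.017,-.017,-.051)])
    br=o+Rb.apply([[sx*p[4],sy*p[5],p[6]] for sy in(1,-1) for sx in(1,-1)])
    bs=np.array([p[0],p[1],0])+Rz.apply([[sx*.0645,sy*.1075,.013] for sy in(1,-1) for sx in(1,-1)])
    return ld,br,bs
def res(p):
    ld,br,bs=model(p); t=p[7:9]; s=p[9:11]
    r=[proj(S,ld)+s-land_s,proj(T,ld)+t-land_t,.7*(proj(S,br)+s-bar_s),.7*(proj(T,br)+t-bar_t),
       .6*(proj(T,bs)+t-base_t),.6*(proj(S,bs[:3])+s-base_s)]
    return np.r_[np.concatenate(r).ravel(),t/.7,s/.7,(p[6]-.004)/.004]
f=least_squares(res,[.4,0,0,.25,.055,.078,.004,0,0,0,0],x_scale=[.1,.1,.1,.1,.01,.01,.01,1,1,1,1]); p=f.x
print(p[:7].round(4),'tilt',np.degrees(p[3]),p[7:],f.cost)
J=np.linalg.inv(f.jac.T@f.jac); print('sd',np.sqrt(np.diag(J))[:7]*.4)
print(np.round(f.fun[:-5].reshape(-1,2),2).tolist()); print('pad',model(p)[0][1]); np.save('holder.npy',p)
```

```text
socket [0.52463191 0.33249051] [0.52670898 0.32923754]
cap [0.42148525 0.30268868] [0.43262779 0.3047557 ]
rim [0.41916402 0.30455317]
foot [0.42566368 0.30255056] [0.41762273 0.3074015 ]
[0.4725 0.0583 0.0269 0.0673 0.0578 0.0763 0.006 ] tilt 3.8586231972676024 [-0.16993203 -0.88490887  1.30922344  1.05895243] 217.84521832204726
sd [0.00074305 0.00079081 0.00437937 0.01431137 0.00065714 0.00068678
 0.00087282]
[[0.36, 0.01], [1.26, 0.25], [2.05, 0.49], [2.55, 0.52], [-0.12, -0.95], [-0.41, -0.23], [-0.3, 0.87], [-0.37, 1.6], [0.29, 0.28], [-0.03, -0.51], [1.32, 0.56], [2.01, 0.4], [1.8, -0.82], [-0.37, -1.33], [0.71, 1.38], [-1.05, 1.38], [1.1, -1.56], [-0.99, -1.66], [1.37, 1.55], [-0.18, 1.82], [-0.24, -0.69], [-0.36, 0.19], [-18.43, -6.08]]
pad [0.43812386 0.07439616 0.06771198]
```

View pics/tester.png

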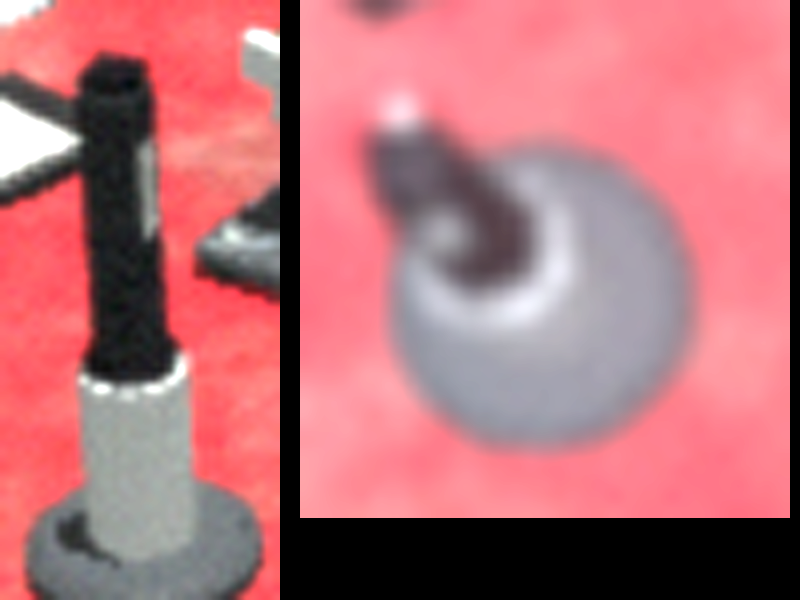

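The handle shows one broad face, with a narrow right face carrying a light strip, so its yaw is about 31° modulo 90°. I'll correct a corner-index slip in the fit and check everything with a wireframe overlay.

```bash
cat > fit.py <<'E'
from h import *
S,T=load('scene2'),load('top2')
us=lambda x,y:((x+.5)/5-.5+150,(y+.5)/5-.5+145)
ut=lambda x,y:((x+.5)/5.333-.5+145,(y+.5)/5.333-.5+165)
land_s=[us(*p) for p in[(573,296),(606,271),(638,247),(670,225)]]
land_t=[ut(*p) for p in[(499,223),(561,225),(621,225),(682,227)]]
bar_s=[us(*p) for p in[(411,245),(583,324),(571,150),(729,213)]]
bar_t=[ut(*p) for p in[(456,57),(451,265),(735,66),(730,271)]]
base_t=[ut(*p) for p in[(414,75),(408,291),(774,82),(770,296)]]
base_s=[us(*p) for p in[(373,378),(560,446),(755,283)]]
def model(p):
    Rz=R.from_euler('z',p[2]); Rb=Rz*R.from_euler('y',-p[3]); o=np.array([p[0],p[1],.07])
    ld=o+Rb.apply([[-.034,y,0] for y in(.051,.017,-.017,-.051)])
    br=o+Rb.apply([[sx*p[4],sy*p[5],p[6]] for sy in(1,-1) for sx in(1,-1)])
    bs=np.array([p[0],p[1],0])+Rz.apply([[sx*.0645,sy*.1075,.013] for sy in(1,-1) for sx in(1,-1)])
    return ld,br,bs
def res(p):
    ld,br,bs=model(p); t=p[7:9]; s=p[9:11]
    r=[proj(S,ld)+s-land_s,proj(T,ld)+t-land_t,.7*(proj(S,br)+s-bar_s),.7*(proj(T,br)+t-bar_t),
       .6*(proj(T,bs)+t-base_t),.6*(proj(S,bs[[0,1,3]])+s-base_s)]
    return np.r_[np.concatenate(r).ravel(),t/.7,s/.7,(p[6]-.004)/.004]
E
python3 - <<'E'
from fit import *
f=least_squares(res,[.4,0,0,.25,.055,.078,.004,0,0,0,0],x_scale=[.1,.1,.1,.1,.01,.01,.01,1,1,1,1]); p=f.x
print(p[:7].round(4),'tilt',np.degrees(p[3]),p[7:],f.cost)
J=np.linalg.inv(f.jac.T@f.jac); print('sd',np.sqrt(np.diag(J))[:7]*.5)
print(np.round(f.fun[:-5].reshape(-1,2),2).tolist()); print('pad',model(p)[0][1]); np.save('holder.npy',p)
# tester/stand: joint fit with the same image shifts
ob=[(S,us(322,265),.168,p[9:]),(T,ut(124,155),.168,p[7:9]),(S,us(335,456),.07,p[9:]),(T,ut(173,219),.006,p[7:9])]
for c,uv,z,s in ob: print(at_z(c,np.array(uv)-s,z))
print('sock',at_z(S,np.array(us(143,456))-p[9:],.042),at_z(T,np.array(ut(145,33))-p[7:9],.042))
# overlay
q=np.array([.4215,.3035]); yaw=np.radians(31)
def loop(w,z,n,r0): a=r0+np.arange(n+1)*2*np.pi/n; return np.c_[q[0]+w*np.cos(a),q[1]+w*np.sin(a),np.full(n+1,z)]
L=[loop(.009*2**.5,z,4,yaw+np.pi/4) for z in(.076,.162)]+[loop(.0165,.07,24,0),loop(.036,.0,24,0),loop(.036,.011,24,0)]
L+=[np.array([L[0][i],L[1][i]]) for i in range(4)]
o=np.zeros((600,800,3),np.uint8)
for c,s,(x0,y0,w,h,k),X in((S,p[9:],(200,190,35,75,8),0),(T,p[7:9],(160,185,35,37,14),300)):
    im=cv2.resize(c['frame'][y0:y0+h,x0:x0+w,::-1],None,fx=k,fy=k,interpolation=cv2.INTER_CUBIC)
    im=np.clip(im*1.6,0,255).astype(np.uint8)
    for l in L: cv2.polylines(im,[((proj(c,l)+s-[x0,y0]+.5)*k-.5).astype(np.int32)],False,(0,255,0),1)
    o[:im.shape[0],X:X+im.shape[1]]=im
cv2.imwrite('pics/ov.png',o)
E
```

```text
[0.4746 0.0601 0.0982 0.1341 0.0565 0.0779 0.0049] tilt 7.6828726800177165 [-0.12174752 -0.3622536   0.36111036  0.30703101] 2.8085345001383124
sd [0.00092286 0.0009913  0.00555342 0.01825241 0.00078468 0.00087543
 0.00111177]
[[-0.04, 0.01], [0.11, 0.01], [0.16, 0.02], [-0.06, -0.16], [0.19, 0.12], [-0.06, 0.04], [0.07, 0.34], [0.02, 0.26], [-0.5, 0.22], [-0.12, 0.16], [-1.0, -0.48], [-0.11, 0.04], [0.06, 0.49], [-0.08, -0.33], [-0.11, 0.24], [-0.03, -0.16], [-0.13, -0.3], [-0.46, -0.26], [0.3, -0.04], [0.52, 0.27], [-0.76, -0.23], [0.51, -0.18], [0.76, -0.36]]
pad [0.43937315 0.07366818 0.06545454]
[0.42315584 0.30212639]
[0.43047591 0.30086997]
[0.42073548 0.3041319 ]
[0.42457304 0.30198708]
sock [0.52638508 0.3321188 ] [0.52560984 0.32867074]
```

View pics/ov.png

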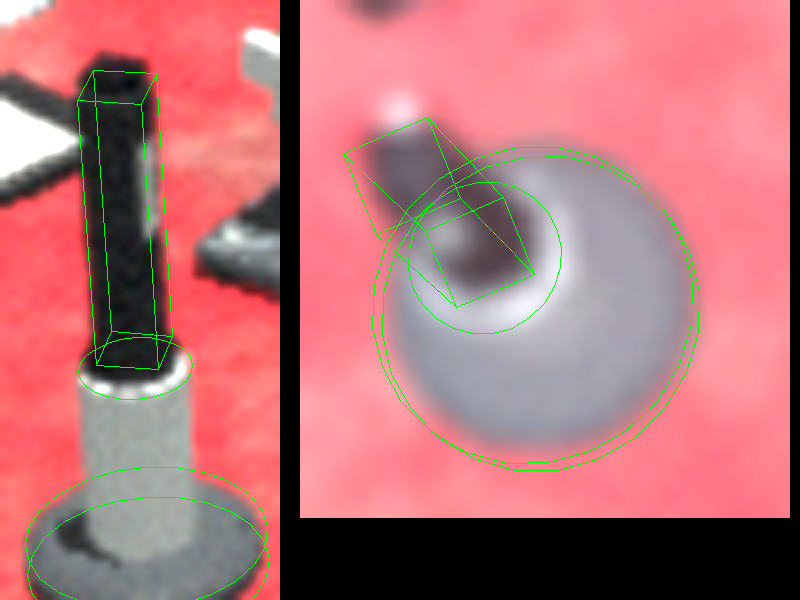

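The overlay agrees to about a pixel; the stand should move about 1 mm, to (0.4225, 0.3027), with yaw about 33°. Next comes the grasp.

```bash
cat >> h.py <<'E'
def tool(az,axis=(0,0,1)):
    """tool z against axis, tool y as near azimuth az (deg) as it can be"""
    z=-np.array(axis,float)/np.linalg.norm(axis); y=np.array([np.cos(np.radians(az)),np.sin(np.radians(az)),0])
    y-=z*(y@z); y/=np.linalg.norm(y); return R.from_matrix(np.c_[np.cross(y,z),y,z])
def st():
    s=monitor.sense(); print('t',round(s['clock'],2),'p',np.round(s['position'],4),'F',np.round(s['contact_force'],2),'gap',round(s['finger_gap'],3),'g',np.round(s['gripper_force'],1)); return s
E
python3 - <<'E'
from h import *
for az in(33,123,213,303):
    q=tool(az).as_quat()
    for P in([.4225,.3027,.105],[.526,.3305,.12],[.439,.0737,.16]):
        j=kinematics.ik(P,q); print(az,None if j is None else np.round(j,2))
E
```

```text
33 [ 0.4   0.44  1.67 -0.    1.03 -0.18]
33 [ 0.37  0.62  1.33 -0.    1.19 -0.2 ]
33 [-0.1   0.21  1.83 -0.    1.1  -0.67]
123 [ 0.4   0.44  1.67 -0.    1.03 -1.75]
123 [ 0.37  0.62  1.33 -0.    1.19 -1.77]
123 [-0.1   0.21  1.83 -0.    1.1  -2.24]
213 None
213 None
213 [-0.1   0.21  1.83 -0.    1.1   2.47]
303 [ 0.4   0.44  1.67 -0.    1.03  1.39]
303 [ 0.37  0.62  1.33 -0.    1.19  1.37]
303 [-0.1   0.21  1.83 -0.    1.1   0.9 ]
```

Run:
```python
from h import *
q=tool(33).as_quat(); x,y=.4225,.3027
env.reach([x,y,.235],q); st()
print(env.movel([x,y,.105],velocity=.12,guard=8)); st()
env.close_gripper(effort=50); s=st()
print(env.movel([x,y,.185],velocity=.1)); s=st()
print(np.degrees(R.from_quat(s['ee_rot']).as_euler('xyz')))
for n in('scene','top'): np.savez(n+'3.npz',**eyes.grab_frame(n))
c=load('scene3'); x0,y0,w,h,k=170,140,130,110,5
a=cv2.resize(c['frame'][y0:y0+h,x0:x0+w,::-1],None,fx=k,fy=k,interpolation=cv2.INTER_CUBIC)
cv2.imwrite('pics/lift.png',a)
print('axis px @z',[ (np.round((proj(c,[x,y,z])[0]+[.36,.31]-[x0,y0]+.5)*k-.5)).tolist() for z in(.092,.132,.17)])
```

```text
t 2.97 p [0.4222 0.3034 0.2362] F [-0.33  0.59  0.31] gap 0.999 g 0.0
False
t 4.2 p [0.4228 0.3029 0.1057] F [ 0.18  0.87 -1.07] gap 1.0 g 0.0
t 4.82 p [0.4226 0.3027 0.1052] F [-1.4  -0.49  3.59] gap 0.234 g 48.8
False
t 5.77 p [0.4222 0.3026 0.1843] F [ 0.39  1.19 -0.96] gap 0.238 g 48.8
[-1.79925421e+02 -1.43539785e-02  1.22997646e+02]
axis px @z [[232.0, 438.0], [227.0, 362.0], [222.0, 287.0]]
```

View pics/lift.png

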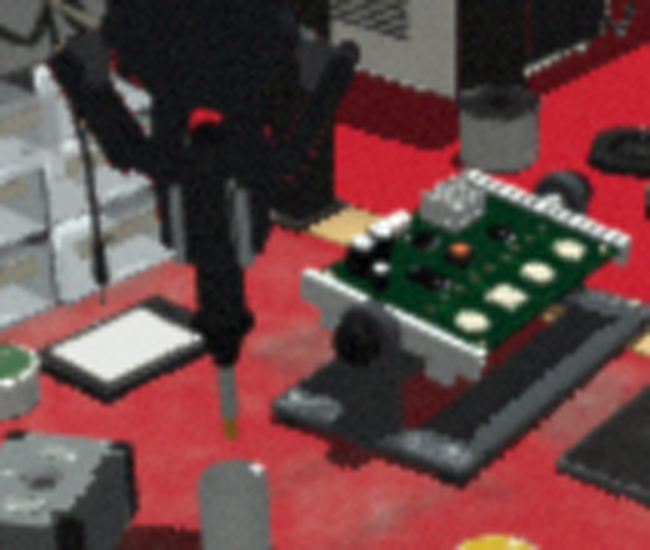

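The tester hangs straight in the gripper: its tip is at (231,437), within a pixel of the predicted (232,438). The scene estimate of the socket is confirmed, so I'll prove the tester now.

Run:
```python
from h import *
off=.0932; x,y=.527,.332
env.movel([x,y,.185],velocity=.15); env.hold(.2); st()
print(env.movel([x,y,off+.030],velocity=.08,guard=5)); env.hold(.2); st()
for z in(.021,.018,.0155,.0140):
    print(z,env.movel([x,y,off+z],velocity=.02,guard=8)); env.hold(.15); st()
```

```text
t 6.94 p [0.5266 0.332  0.1853] F [-0.92  0.08 -0.44] gap 0.236 g 48.8
False
t 8.07 p [0.5272 0.3321 0.1237] F [-0.13  0.5  -1.09] gap 0.242 g 48.8
0.021 False
t 8.82 p [0.5271 0.332  0.1143] F [-0.01 -0.58 -1.04] gap 0.24 g 48.8
0.018 False
t 9.27 p [0.5271 0.3321 0.1114] F [-0.15  0.4   1.1 ] gap 0.234 g 48.9
0.0155 False
t 9.69 p [0.5271 0.332  0.1088] F [0.37 0.54 2.11] gap 0.239 g 49.0
0.014 False
t 10.09 p [0.5271 0.332  0.1073] F [1.38 0.96 2.63] gap 0.235 g 49.0
```

Proven: the tip gave about 6 mm (roughly 3.6 N) with no side load. I'll average the force here to calibrate the length, withdraw, then approach the pad. The contact height there will also check the tilt.

```bash
cat >> h.py <<'E'
def avg(n=25):
    F=[];P=[]
    for _ in range(n):
        env.hold(.02); s=monitor.sense(); F.append(s['contact_force']); P.append(s['position'])
    F=np.array(F); print('t',round(s['clock'],2),'F',F.mean(0).round(3),'sd',F.std(0).round(2),'P',np.mean(P,0).round(5)); return F.mean(0),np.mean(P,0),R.from_quat(s['ee_rot'])
def board():
    p=np.load('holder.npy'); Rb=R.from_euler('z',p[2])*R.from_euler('y',-p[3])
    return np.array([p[0],p[1],.07])+Rb.apply([-.034,.017,0]), Rb.apply([0,0,1])
E
python3 - <<'E'
from h import *
F1,P1,_=avg()
env.movel([.527,.332,.235],velocity=.12); env.hold(.2); F0,_,_=avg()
f=F1[2]-F0[2]; pl=(f-1)/400; off=pl+P1[2]-.020; print('f',f,'plunge',pl,'off',off); np.save('off.npy',off)
pad,n=board(); q=tool(33,n); 
env.reach((pad+n*(off+.06)).tolist(),q.as_quat()); env.hold(.2); s=st()
print('axis err deg',np.degrees(np.arccos(-R.from_quat(s['ee_rot']).as_matrix()[:,2]@n)), pad,n)
F0,_,_=avg(); np.save('F0.npy',F0)
c=eyes.grab_frame('scene'); np.savez('scene4.npz',**c); x0,y0,w,h,k=200,130,120,110,5
cv2.imwrite('pics/above.png',cv2.resize(c['frame'][y0:y0+h,x0:x0+w,::-1],None,fx=k,fy=k,interpolation=cv2.INTER_CUBIC))
print([(np.round((proj(c,pad+n*d)[0]+[.36,.31]-[x0,y0]+.5)*k-.5)).tolist() for d in(0,.06,.1,.15)])
E
```

```text
t 10.51 F [0.641 0.722 2.368] sd [0.45 0.52 0.45] P [0.52705 0.33203 0.10725]
t 12.34 F [-0.029 -0.127 -0.914] sd [0.6  0.38 0.57] P [0.52697 0.33198 0.23485]
f 3.28291228071312 plunge 0.0057072807017828 off 0.09296036497764432
t 13.63 p [0.4194 0.0722 0.217 ] F [-0.12 -0.3  -1.85] gap 0.233 g 48.9
axis err deg 0.01551648840149877 [0.43937315 0.07366818 0.06545454] [-0.13304623 -0.0131035   0.99102321]
t 14.05 F [-0.002 -0.017 -0.879] sd [0.51 0.45 0.53] P [0.41916 0.07187 0.217  ]
[[357.0, 346.0], [370.0, 250.0], [379.0, 184.0], [391.0, 97.0]]
```

View pics/above.png

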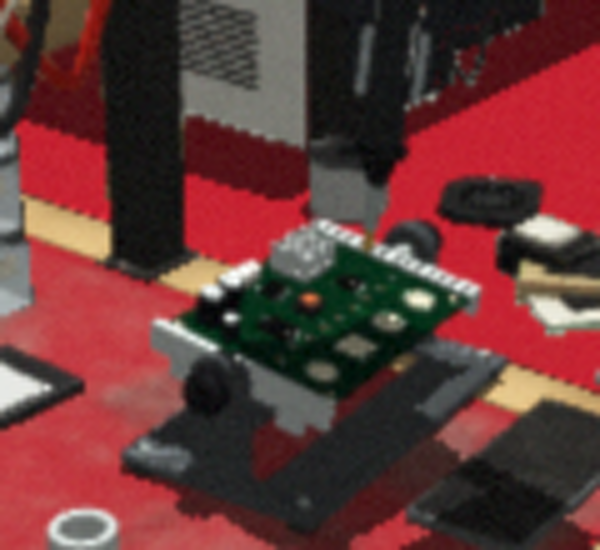

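The tip is at (369,246) against a predicted (370,250), and the square pad is at (356,346) against (357,346). Pressing along the normal now.

Run:
```python
from h import *
pad,n=board(); off=float(np.load('off.npy'))
print(env.movel((pad+n*(off+.006)).tolist(),velocity=.08,guard=6)); env.hold(.2)
F0,_,_=avg()
for d in(.002,-.001,-.003,-.0045):
    print(d,env.movel((pad+n*(off+d)).tolist(),velocity=.02,guard=5)); env.hold(.15); F,P,q=avg(20)
    f=(F-F0)@n; e=(P-pad)@n-off; pl=(f-1)/400; print('f',f.round(2),'e',e.round(5),'plunge',pl.round(5),'surface at',(e+pl).round(5)); 
    if pl>.005: break
```

```text
False
t 15.54 F [ 0.084  0.034 -1.029] sd [0.46 0.44 0.46] P [0.42626 0.07237 0.16367]
0.002 False
t 16.38 F [-0.139  0.072 -0.931] sd [0.5  0.57 0.39] P [0.42676 0.07242 0.1596 ]
f 0.13 e 0.00203 plunge -0.00218 surface at -0.00015
-0.001 False
t 17.16 F [0.39  0.058 0.252] sd [0.46 0.51 0.62] P [0.42721 0.07247 0.15666]
f 1.23 e -0.00094 plunge 0.00057 surface at -0.00037
-0.003 False
t 17.89 F [0.321 0.273 1.281] sd [0.48 0.49 0.34] P [0.42743 0.07249 0.15464]
f 2.25 e -0.00297 plunge 0.00314 surface at 0.00017
-0.0045 False
t 18.62 F [0.103 0.116 1.97 ] sd [0.6  0.48 0.52] P [0.42762 0.07251 0.15315]
f 2.97 e -0.00447 plunge 0.00492 surface at 0.00045
```

The surface lies within 0.3 mm of the model, which confirms the tilt to about 0.5°. The plunge is about 4.9 mm at 3 N. One last look to confirm.

Run:
```python
from h import *
a=[]
for n,(x0,y0,w,h,k) in {'scene':(225,150,75,75,7),'top':(215,165,80,75,7)}.items():
    f=eyes.grab_frame(n)['frame'][y0:y0+h,x0:x0+w,::-1]; a.append(cv2.resize(f,(400,400),interpolation=cv2.INTER_CUBIC))
cv2.imwrite('pics/final.png',np.clip(np.hstack(a)*1.3,0,255).astype(np.uint8)); st()
```

```text
t 18.73 p [0.4276 0.0725 0.1531] F [-0.15  0.52  3.21] gap 0.235 g 49.1
```

View pics/final.png

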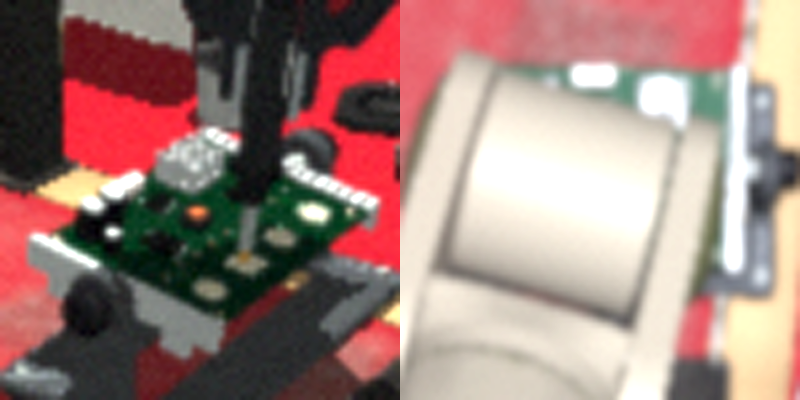

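The tip (about (244,260) in the left half) sits in the middle of the square landing at (245,262), and the holder hasn't moved. Handing in.

```bash
python3 -c "
from h import *
print(job.hand_in())"
```

```text
the job is handed in; nothing more can be done
None
```

I proved the tester in the socket (tip in about 6 mm), then handed in while holding it on the square landing, square to the board to within about 1° by my estimate, with the tip in about 4.9 of 10 mm at 3 N; it took about 19 s and the last picture showed the holder unmoved.

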